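Hold the recessed calibration key of the resin scale

TASK

Get the resin scale ready for calibration: switch it on by pressing the green power key fully down and letting it come back up, then take the burnisher (red handle, blunt steel rod) out of the tool block, reach its rod through the round opening in the white boss and hold the recessed orange calibration key fully down. Finish like that, still gripping the burnisher and holding the key down. Keep off the steel weighing pan, do not press the blue tare key, and leave the bodkin, bowl, bottle and brass weight where they stand.

Things in the scene. Friction and masses are not known exactly. Their poses are not given: they have to be found in the camera images.
- scale: fixed bench scale, 250 mm (its x) by 190 mm (its y), standing on the bench; origin at the centre of its underside; its -x side, turned roughly to the robot, is the grey control deck (x from -125 to -15 mm, level, 55 mm above the bench) with, along a line at x = -85 mm: green power key at y = +60 mm, blue tare key at y = +5 mm, white boss with the opening at y = -60 mm; a dark display lies flush behind the keys
- pan: fixed round steel weighing pan of the scale, 128 mm across, empty; origin at the centre of its underside, 63 mm above the bench; its top is 67 mm above the bench; not to be touched
- power_key_top (a point): centre of the top of the green round power key, 24 mm across, standing 10 mm above the deck (65 mm above the bench) when up; moves with the key
- power_key (a joint): how far the power key is pressed, m: 0 up, 0.005 fully down; a spring brings it back up; 1.5 N starts it and 4 N takes it fully down
- tare_key_top (a point): centre of the top of the blue round tare key, of the same size as the power key; not to be pressed
- tare_key (a joint): how far the tare key is pressed, m: 0 up, 0.005 fully down
- cal_opening (a point): centre of the mouth of the round opening, 14 mm wide, on top of the white square boss (34 mm, 2 mm high) on the deck, 57 mm above the bench; the opening goes straight down and is too narrow for fingers
- cal_key_top (a point): centre of the top of the orange recessed calibration key, 12.6 mm across, at the bottom of the opening, 18 mm below the mouth of the opening when up, 22 mm when fully down; moves with the key
- cal_key (a joint): how far the calibration key is pressed, m: 0 up, 0.004 fully down; a spring brings it back up; 1.5 N starts it and 3.5 N takes it fully down
- burnisher: hand tool, about 45 g, standing upright in one of the two holes of the tool block, rod down: round red-lacquered wooden handle 18 mm thick and 80 mm long with a brass ferrule, and below it a blunt steel rod 6 mm thick and 60 mm long with a round tip; origin at the foot of the handle, where the rod begins, which rests on the block's top; z points up along the handle
- burnisher_tip (a point): the lower end of the burnisher's steel rod, 60 mm below the foot of the handle
- tool_block: fixed wooden block, 60 mm (its x) by 150 mm (its y) by 70 mm high; origin at the centre of its underside; two vertical holes 10 mm wide at y = +40 and -40 mm, one holding the burnisher and the other the bodkin
- bodkin: hand tool with a round black handle 15 mm thick and 65 mm long, its thin needle down in the other hole of the tool block; origin at the foot of the handle, on the block's top; leave alone
- bowl: white mixing bowl, 120 mm wide and 50 mm high, on the bench; origin at the centre of its underside; leave alone
- resin_bottle: white bottle with a yellow cap, 54 mm wide and 130 mm high, on the bench; origin at the centre of its underside; leave alone
- cal_weight: brass 200 g calibration weight, 30 mm wide and 46 mm high, on the bench; origin at the centre of its underside; leave alone

How it is judged:
On the way, in this order (a step that is already met when the one before it is completed fails the run):
1. the power key is pressed fully down (value of joint power_key above 0.004 m), for 0.05 s.
2. the power key has come back up (value of joint power_key below 0.001 m), for 0.1 s.
3. the burnisher's rod, through the opening, holds the calibration key down (value of joint cal_key above 0.003 m and contact force between burnisher and cal_key above 1 N), for 0.3 s.
At the end, for the whole second after the job is handed in: Through the last second the fingers grip the burnisher, whose tip, in the opening (within 8 mm of its axis, over 15 mm below its mouth), presses the orange key with over 1 N and holds the calibration key at least 3 of its 4 mm down; power and tare keys are up (under 1 mm pressed) (all of step 3 and horizontal distance between burnisher_tip and cal_opening below 0.008 m and z of burnisher_tip in the frame of cal_opening below -0.015 m and contact force between the fingers and burnisher above 1 N and value of joint each of power_key, tare_key below 0.001 m); the arm keeps its last pose, push and grip.
It fails at once if the weighing pan is touched (contact force between pan and anything else above 0.5 N).
It fails at once if the tare key is pressed (value of joint tare_key above 0.002 m).
It fails at once if the bodkin is moved (distance of bodkin from where it was at the start of the episode above 0.015 m).
It fails at once if the bowl, the bottle or the brass weight is moved (distance of any of bowl, resin_bottle, cal_weight from where it was at the start of the episode above 0.015 m).
It also fails if it takes over 48 s, if anything falls off the work surface, if the arm or the gripper's body presses on something with over 40 N, if the wrist force passes 120 N, or if a joint passes its speed limit or range.

ROBOT

A 6-joint arm with a two-finger parallel gripper is mounted at the origin on the work surface. World frame = base frame: x ahead of the robot, y to its left, z up, the work surface at z = 0. Lengths are in m, angles in rad, forces in N, time in s.
With the tool pointing down it reaches from about 0.35 to 1 m from the base axis. Payload 7.1 kg.
Tool frame: the origin (TCP) lies at the very end of the fingers, on their centre line; the grasp point (between the pads) lies 19 mm behind it; z points along the fingers, y is the line along which they close (so a half turn about z gives the same grasp; the last joint's range is limited). The gripper opens to 85 mm and grips with 20 to 120 N. Pads are 22 mm wide; open, the fingers measure 114 mm over their backs; the gripper's body (76 mm by 85 mm) begins 54 mm behind the grasp point. The pads swing forward as they close: fully open they stand 13 mm farther back than shut.
Start: joints at [1.262, 0.423, 1.63, -0, 1.089, -0.019], TCP at [0.179, 0.599, 0.207] pointing down, gripper open.
Joint ranges: [-3, 3], [-0.9, 2.11], [0.09, 2.58], [-1.31, 4.45], [0.11, 2.69], [-2.54, 2.54]. Speed limits (rad/s): [2.39, 2.39, 3.01, 3.14, 3.14, 3.14].

INTERFACE

Orientations are given as a rotation vector (axis times angle).
In Python, from bench import bot gives the robot as it stands. The module is installed in compiled form; this text tells all that it offers.
- The arm moves only by the tool send_rows, never from a script. Its argument "moves" is a list of rows, each a list of 3 entries, a list of its own where there are three numbers: the gripper's target within -1 to 1 (fully open at 1, half-way at 0, shut at -1), then the shift along the tool's x, y, z in m, then the turn, a rotation vector about the tool's x, y, z in degrees. A call has 1 to 10 rows; each row shifts and turns the commanded pose from where the row before left it, along the tool's axes as they then stand; what a row does not reach is not made up. A row lasts 1/12 s, in which the tool goes at most 41.7 mm and 7.16 degrees, less where a joint would pass 70% of its speed; a pose out of reach is approached as far as the arm can. A call is refused whole if a number of a shift passes 0.0417 or a number of a turn 7.16, either way. A call with a gripper value outside its range is refused whole. The fingers move at their own pace and stop on an object; the grip force is fixed at half the most. Time passes only in rows, so rows that do not move let the fingers close. It gives the time, the measured TCP pose, the force, the opening and the grip force at its end, in the units of the state.
- bot.observe(): the state, without advancing time (a new reading comes with each control period).
- bot.read_camera(name): name is "side" or "top" or "wrist"; returns the picture (480x640x3 uint8, blue, green, red); there is no depth.
- bot.camera_model(name): a dict with "K" (3x3 intrinsics, pixels), "k1" (the pictures are not rectified: a ray, as slopes to the right and down, at radius r is drawn at 1 + k1 r^2 times it, then the intrinsics apply), "world_from_camera" (4x4, takes a point from camera to world coordinates). Camera axes: x right, y up, looking along -z (the intrinsics and any distortion apply to the point x, -y, -z); pixel columns grow to the right and rows downward; lengths in m; the calibration is good to about 2 mm. A picture is of the moment at which its call begins: read the wrist's pose just before it. camera_model takes no time and is no camera call; for the wrist camera it gives the pose at the moment of the call.
- bot.job_done(): hands the job in; it is judged then, once.
The state is a dict: "time_s": time; "joints": joint angles; "joint_velocities": joint speeds; "effort": joint torques, N m; "tool_pos": TCP position; "eef_rot": TCP orientation; "wrist_force": force on the tool from outside, world axes, zero at the start; "torque": the same for the moment, N m; "width": finger opening in m; "grip_force": force on a finger pad.
Only numpy, scipy, OpenCV 4.12 (cv2) and the standard library are available. Lean on these libraries where they do the work, as an engineer would, in place of code of your own. Each camera call takes 0.05 s, during which the arm holds its last target. There are 200 camera calls.

## Working session

There is one attempt and no reset: what is moved stays moved. The work goes in short steps, Python scripts to look and compute and a tool call to move; the robot and the scene stay as the last step left them, time stands still between calls to the robot, and variables do not carry over. Pictures are saved under pics/ and viewed, at most 10 in all, crops included, and the job is handed in when it is done.

Besides the shell and the picture viewer there is one more tool, called after ">>>" as name(argument=value, ...) on one line, values as JSON. send_rows: Moves the arm, as the interface text tells. Its arguments: {"type":"object","properties":{"moves":{"type":"array","items":{"type":"array"}}},"required":["moves"]}

```bash
mkdir -p pics
python3 - <<'E'
from bench import bot
import cv2,numpy as np
s=bot.observe();print(s)
for n in("top","side"):
    cv2.imwrite(f"pics/{n}0.png",bot.read_camera(n));print(n,bot.camera_model(n))
E
```

```text
{'time_s': 0.0, 'joints': array([ 1.26204475e+00,  4.23830703e-01,  1.63069803e+00, -3.30948369e-06,
        1.08858435e+00, -1.90085849e-02]), 'joint_velocities': array([ 1.69572155e-04, -5.38928045e-04,  1.06143006e-03,  2.93945669e-04,
       -6.02073128e-04,  1.18751460e-05]), 'effort': array([-1.64274148e-03, -5.57374835e+01, -2.81755275e+01, -1.67411094e-04,
        7.02478923e-03, -9.32713874e-06]), 'tool_pos': array([0.17837058, 0.59839881, 0.20624889]), 'eef_rot': array([-4.53498967e-01, -3.10843967e+00,  2.35685991e-03]), 'wrist_force': array([-0.3458648 ,  0.09765597,  0.44449204]), 'torque': array([-0.03034991,  0.01533735, -0.05379273]), 'grip_force': 0.0, 'width': 0.08551085907302769}
top {'K': array([[536.11565883,   0.        , 322.94514808],
       [  0.        , 536.11565883, 241.97067682],
       [  0.        ,   0.        ,   1.        ]]), 'k1': -0.09918353019155476, 'world_from_camera': array([[-0.02628684,  0.99409365, -0.10529399,  0.48734773],
       [-0.99913236, -0.02272323,  0.03490245,  0.01411182],
       [ 0.03230368,  0.10612011,  0.99382845,  1.04260361],
       [ 0.        ,  0.        ,  0.        ,  1.        ]])}
side {'K': array([[590.26111748,   0.        , 318.72210326],
       [  0.        , 590.26111748, 243.34685023],
       [  0.        ,   0.        ,   1.        ]]), 'k1': -0.01461599709961577, 'world_from_camera': array([[ 0.7078912 ,  0.36021519, -0.60756487, -0.1677479 ],
       [-0.7062015 ,  0.37680946, -0.59941144, -0.76821721],
       [ 0.01301908,  0.8533813 ,  0.52112461,  0.7404922 ],
       [ 0.        ,  0.        ,  0.        ,  1.        ]])}
```

View pics/top0.png

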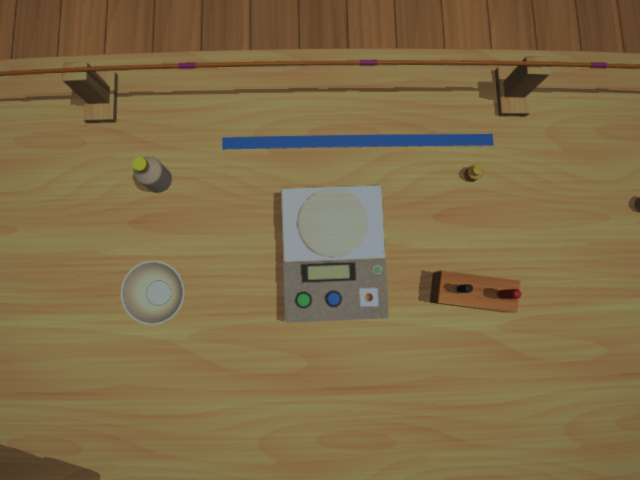

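View pics/side0.png

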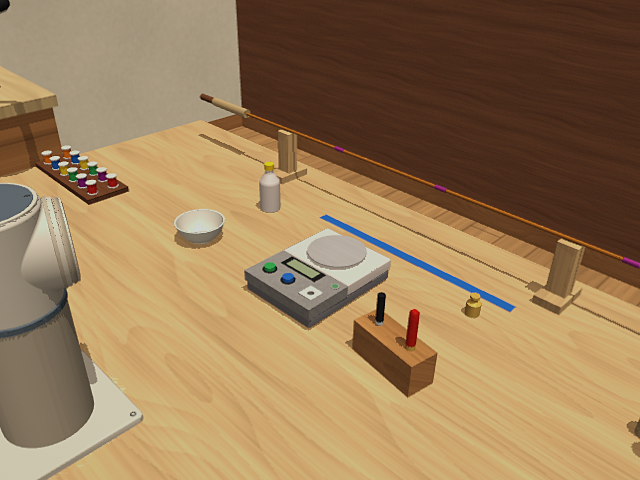

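The top view shows the green key at (304,300), blue at (334,299), the boss opening at (369,297), the bodkin at about (465,288) and the red handle's top at about (518,294). In the side view the burnisher runs from (414,311) to (411,347).

```bash
cat > h.py <<'E'
from bench import bot
import cv2,numpy as np
from scipy.spatial.transform import Rotation as R
def ray(m,px):
    D=np.array([m["k1"],0,0,0,0.])
    x,y=cv2.undistortPoints(np.array([[px]],float),m["K"],D)[0,0]
    T=m["world_from_camera"];return T[:3,3],T[:3,:3]@np.array([x,-y,-1])
def atz(m,px,z):
    o,d=ray(m,px);return o+d*(z-o[2])/d[2]
def blob(im,lo,hi,roi=None):
    h=cv2.cvtColor(im,cv2.COLOR_BGR2HSV);k=cv2.inRange(h,np.array(lo),np.array(hi))
    if roi is not None:
        q=np.zeros_like(k);x0,y0,x1,y1=roi;q[y0:y1,x0:x1]=1;k*=q
    n,l,st,c=cv2.connectedComponentsWithStats(k)
    i=1+np.argmax(st[1:,4]);return c[i],st[i]
def rel(p):
    "world point in tool axes, from TCP"
    s=bot.observe();return R.from_rotvec(s["eef_rot"]).inv().apply(np.array(p)-s["tool_pos"])
E
python3 - <<'E'
from h import *
np.set_printoptions(precision=4,suppress=True)
t=cv2.imread("pics/top0.png");s=cv2.imread("pics/side0.png")
mt,ms=bot.camera_model("top"),bot.camera_model("side")
for n,lo,hi,rt,rs,z in(("green",(45,100,40),(80,255,255),(290,285,318,315),(255,255,280,280),.065),("blue",(105,100,40),(130,255,255),(320,285,350,315),(278,268,300,290),.065),("orange",(3,120,60),(22,255,255),(362,290,376,304),(302,286,320,300),.04)):
    for m,im,r in((mt,t,rt),(ms,s,rs)):
        c,st=blob(im,lo,hi,r);print(n,c,st,atz(m,c,z))
print("boss",atz(mt,(369,297),.057),"side",atz(ms,(311,293),.057))
for nm,a,b in(("burn",(517.5,294),(414,311)),("bod",(469,288.5),(381,295))):
    print(nm,"top",atz(mt,a,.15 if nm=="burn" else .135),"side",atz(ms,b,.15 if nm=="burn" else .135))
print("foot side",atz(ms,(411,347),.07),"bod",atz(ms,(380,323),.07))
for p in((441,271),(519,279),(519,311),(438,303)):print("block",atz(mt,p,.07))
E
```

```text
green [303.0345 299.6966] [297 293  13  14 145] [0.4865 0.0187 0.065 ]
green [269.4409 266.9355] [264 263  12   9  93] [0.4807 0.0129 0.065 ]
blue [333.245  298.3907] [327 292  14  14 151] [ 0.4874 -0.0362  0.065 ]
blue [287.5243 277.5437] [282 273  12  10 103] [ 0.4818 -0.0411  0.065 ]
orange [368.     296.8846] [366 294   5   6  26] [ 0.4884 -0.1026  0.04  ]Traceback (most recent call last):
  File "<stdin>", line 7, in <module>
  File "h.py", line 15, in blob
    i=1+np.argmax(st[1:,4]);return c[i],st[i]
        ~~~~~~~~~^^^^^^^^^^
    return _wrapfunc(a, 'argmax', axis=axis, out=out, **kwds)
    return bound(*args, **kwds)
ValueError: attempt to get argmax of an empty sequence
```

Run:
```python
from h import *
np.set_printoptions(precision=4,suppress=True)
mt,ms=bot.camera_model("top"),bot.camera_model("side")
print("boss",atz(mt,(369,297),.057),"side",atz(ms,(311,293),.057))
for nm,a,b in(("burn",(517.5,294),(414,311)),("bod",(469,288.5),(381,295))):
    print(nm,"top",atz(mt,a,.15 if nm=="burn" else .135),"side",atz(ms,b,.15 if nm=="burn" else .135))
print("foot side",atz(ms,(411,347),.07),"bod",atz(ms,(380,323),.07))
for p in((441,271),(519,279),(519,311),(438,303)):print("block",atz(mt,p,.07))
s=bot.observe();Rm=R.from_rotvec(s["eef_rot"]).as_matrix();print(Rm)
mw=bot.camera_model("wrist");T=mw["world_from_camera"];print(mw["K"],mw["k1"]);print(Rm.T@(T[:3,3]-s["tool_pos"]));print(Rm.T@T[:3,:3])
print("to green",rel((.485,.016,.2)))
```

```text
boss [ 0.4881 -0.1025  0.057 ] side [ 0.4868 -0.1033  0.057 ]
burn top [ 0.4853 -0.3462  0.15  ] side [ 0.4837 -0.345   0.15  ]
bod top [ 0.4975 -0.2665  0.135 ] side [ 0.4951 -0.2672  0.135 ]
foot side [ 0.4887 -0.3446  0.07  ] bod [ 0.5001 -0.2664  0.07  ]
block [ 0.5318 -0.2356  0.07  ]
block [ 0.5128 -0.383   0.07  ]
block [ 0.4537 -0.3796  0.07  ]
block [ 0.4735 -0.2273  0.07  ]
[[-0.9583  0.2857 -0.0004]
 [ 0.2857  0.9583 -0.0013]
 [ 0.     -0.0014 -1.    ]]
[[368.9668   0.     323.4482]
 [  0.     368.9668 245.2253]
 [  0.       0.       1.    ]] -0.026237287535994552
[ 0.0798  0.0008 -0.1686]
[[-0.0003  0.9502  0.3118]
 [ 1.      0.0002  0.0002]
 [ 0.0001  0.3118 -0.9502]]
to green [-0.4602 -0.4706  0.007 ]
```

>>> send_rows(moves=[[-1, [-0.0288, -0.0294, 0], [0, 0, 0]], [-1, [-0.0288, -0.0294, 0], [0, 0, 0]], [-1, [-0.0288, -0.0294, 0], [0, 0, 0]], [-1, [-0.0288, -0.0294, 0], [0, 0, 0]], [-1, [-0.0288, -0.0294, 0], [0, 0, 0]], [-1, [-0.0288, -0.0294, 0], [0, 0, 0]], [-1, [-0.0288, -0.0294, 0], [0, 0, 0]], [-1, [-0.0288, -0.0294, 0], [0, 0, 0]], [-1, [-0.0288, -0.0294, 0], [0, 0, 0]], [-1, [-0.0288, -0.0294, 0], [0, 0, 0]]])

```text
time_s: 0.93
tool_pos: [0.3708, 0.233, 0.207]
eef_rot: [-0.453, -3.109, 0.0]
wrist_force: [1.7, 0.8, 0.6]
width: -0.0
grip_force: 0.0
```

>>> send_rows(moves=[[-1, [-0.0288, -0.0294, 0], [0, 0, 0]], [-1, [-0.0288, -0.0294, 0], [0, 0, 0]], [-1, [-0.0288, -0.0294, 0], [0, 0, 0]], [-1, [-0.0288, -0.0294, 0], [0, 0, 0]], [-1, [-0.0288, -0.0294, 0], [0, 0, 0]], [-1, [-0.0288, -0.0294, 0], [0, 0, 0]], [-1, [0, 0, 0.03], [0, 0, -5.6]], [-1, [0, 0, 0.03], [0, 0, -5.6]], [-1, [0, 0, 0], [0, 0, -5.5]], [-1, [0, 0, 0], [0, 0, 0]]])

```text
time_s: 1.77
tool_pos: [0.4841, 0.016, 0.1451]
eef_rot: [0.006, -3.137, 0.0]
wrist_force: [-0.0, -0.4, 0.4]
width: -0.0003
grip_force: 0.0
```

Run:
```python
from h import *
np.set_printoptions(precision=4,suppress=True)
m=bot.camera_model("wrist");im=bot.read_camera("wrist");cv2.imwrite("pics/w1.png",im)
s=bot.observe();print(s["time_s"],s["tool_pos"],s["joints"],s["width"]);print(R.from_rotvec(s["eef_rot"]).as_matrix())
for n,lo,hi,z in(("g",(45,100,40),(80,255,255),.065),("b",(105,100,40),(130,255,255),.065)):
    c,st=blob(im,lo,hi);p=atz(m,c,z);print(n,c,st,p,rel(p))
```

```text
1.8167 [0.4852 0.0162 0.1463] [ 0.0089  0.3095  1.9787 -0.      0.8553 -1.5613] -0.0004323530200441203
[[-1.      0.0005 -0.0019]
 [ 0.0005  1.     -0.    ]
 [ 0.0019 -0.     -1.    ]]
g [327.6998 245.0076] [311 228  34  35 916] [0.4856 0.0196 0.065 ] [-0.0005  0.0034  0.0813]
b [251.0431 245.5409] [234 229  35  34 928] [ 0.4862 -0.0348  0.065 ] [-0.0012 -0.051   0.0813]
```

View pics/w1.png

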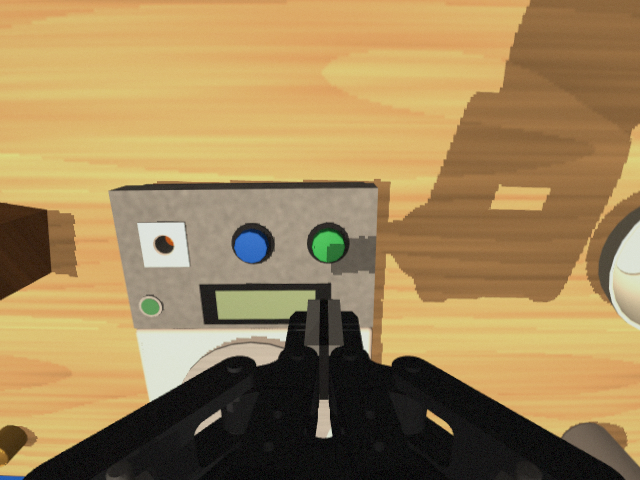

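The wrist view shows green at (328,245), blue at (251,246) and the boss hole at (164,244); the shut fingers are right above the green key.

>>> send_rows(moves=[[-1, [0, 0.003, 0.033], [0, 0, 0]], [-1, [0, 0, 0.033], [0, 0, 0]], [-1, [0, 0, 0.012], [0, 0, 0]], [-1, [0, 0, 0.004], [0, 0, 0]], [-1, [0, 0, 0.003], [0, 0, 0]], [-1, [0, 0, 0], [0, 0, 0]]])

```text
time_s: 2.32
tool_pos: [0.4866, 0.0197, 0.0627]
eef_rot: [-0.001, 3.14, 0.0]
wrist_force: [0.3, 0.6, 0.0]
width: 0.0003
grip_force: 0.0
```

>>> send_rows(moves=[[-1, [0, 0, 0.003], [0, 0, 0]], [-1, [0, 0, 0], [0, 0, 0]]])

```text
time_s: 2.48
tool_pos: [0.4866, 0.0195, 0.0599]
eef_rot: [-0.002, 3.14, 0.0]
wrist_force: [-0.5, 0.3, 0.3]
width: 0.0003
grip_force: 0.0
```

>>> send_rows(moves=[[-1, [0, 0, 0.0015], [0, 0, 0]], [-1, [0, 0, 0], [0, 0, 0]]])

```text
time_s: 2.65
tool_pos: [0.4861, 0.0195, 0.058]
eef_rot: [-0.002, 3.141, 0.0]
wrist_force: [-0.0, -0.1, -0.3]
width: 0.0001
grip_force: 0.0
```

Run:
```python
from h import *
im=bot.read_camera("wrist");sd=bot.read_camera("side")
a=cv2.resize(im[150:400,200:440],None,fx=1.6,fy=1.6);b=cv2.resize(sd[215:315,220:320],(400,400))
cv2.imwrite("pics/w2.png",np.hstack([a,b]))
```

```text
(no output)
```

View pics/w2.png

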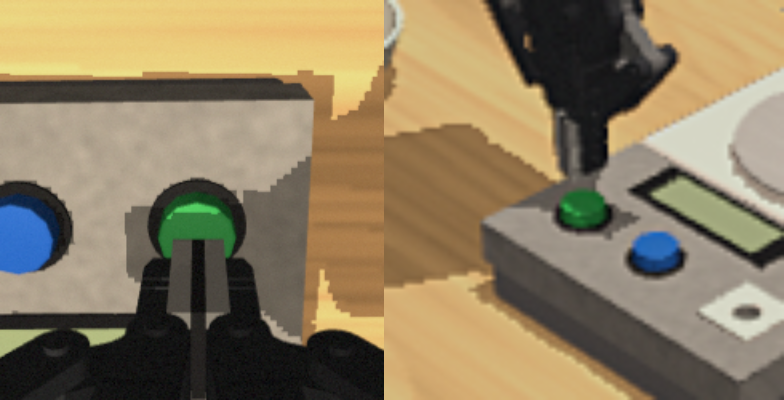

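```bash
cat >> h.py <<'E'
def proj(m,p):
    T=np.linalg.inv(m["world_from_camera"]);q=T[:3,:3]@np.array(p)+T[:3,3]
    x,y=q[0]/-q[2],-q[1]/-q[2];f=1+m["k1"]*(x*x+y*y);K=m["K"]
    return np.array([K[0,0]*x*f+K[0,2],K[1,1]*y*f+K[1,2]])
E
python3 - <<'E'
from h import *
s=bot.observe();p=s["tool_pos"];print(p,s["wrist_force"])
for n in("side","wrist"):
    m=bot.camera_model(n)
    for q in(p,(.4856,.0195,.065),(.4856,.0195,.055)):print(n,q,proj(m,q))
    print([atz(m,c,.065) for c in ([(269.5,265.5)] if n=="side" else [(200+198/1.6,150+205/1.6)])])
E
```

```text
[0.4859162  0.01946933 0.05782439] [-0.01956288  0.091094   -0.62859357]
side [0.4859162  0.01946933 0.05782439] [269.37474654 267.58377625]
side (0.4856, 0.0195, 0.065) [269.14289162 264.75143744]
side (0.4856, 0.0195, 0.055) [269.29127844 268.76726579]
[array([0.48429858, 0.0168696 , 0.065     ])]
wrist [0.4859162  0.01946933 0.05782439] [322.20244539 291.12175702]
wrist (0.4856, 0.0195, 0.065) [322.2191904  296.91684925]
wrist (0.4856, 0.0195, 0.055) [322.28041293 288.16710815]
[array([0.47575172, 0.02022414, 0.065     ])]
```

The key is still up (side crop: green at about (583,205)). The fingertips seem to end just above it, so I lower until I feel force.

>>> send_rows(moves=[[-1, [0, 0, 0.002], [0, 0, 0]], [-1, [0, 0, 0], [0, 0, 0]]])

```text
time_s: 2.92
tool_pos: [0.4857, 0.0195, 0.0554]
eef_rot: [0.003, -3.142, 0.0]
wrist_force: [-1.2, 0.0, 0.5]
width: -0.0004
grip_force: 0.0
```

>>> send_rows(moves=[[-1, [0, 0, 0.002], [0, 0, 0]], [-1, [0, 0, 0], [0, 0, 0]]])

```text
time_s: 3.08
tool_pos: [0.4855, 0.0195, 0.0532]
eef_rot: [0.003, -3.141, -0.0]
wrist_force: [0.2, -0.8, -0.4]
width: -0.0002
grip_force: 0.0
```

>>> send_rows(moves=[[-1, [0, 0, 0.002], [0, 0, 0]], [-1, [0, 0, 0], [0, 0, 0]]])

```text
time_s: 3.25
tool_pos: [0.4855, 0.0194, 0.0512]
eef_rot: [0.003, -3.141, 0.0]
wrist_force: [-0.0, -0.1, -0.1]
width: 0.0
grip_force: 0.0
```

>>> send_rows(moves=[[-1, [0, 0, 0.002], [0, 0, 0]], [-1, [0, 0, 0], [0, 0, 0]]])

```text
time_s: 3.42
tool_pos: [0.4856, 0.0195, 0.0492]
eef_rot: [0.003, -3.141, 0.0]
wrist_force: [0.9, -0.9, -0.6]
width: 0.0001
grip_force: 0.0
```

>>> send_rows(moves=[[-1, [0, 0, 0.002], [0, 0, 0]], [-1, [0, 0, 0], [0, 0, 0]]])

```text
time_s: 3.58
tool_pos: [0.4856, 0.0195, 0.0472]
eef_rot: [0.003, -3.141, 0.0]
wrist_force: [0.5, 0.3, 0.9]
width: 0.0001
grip_force: 0.0
```

>>> send_rows(moves=[[-1, [0, 0, 0.002], [0, 0, 0]], [-1, [0, 0, 0], [0, 0, 0]]])

```text
time_s: 3.75
tool_pos: [0.4856, 0.0195, 0.0453]
eef_rot: [0.003, -3.141, 0.0]
wrist_force: [-0.7, -0.2, 0.2]
width: -0.0002
grip_force: 0.0
```

Run:
```python
from h import *
im=bot.read_camera("wrist");sd=bot.read_camera("side")
a=cv2.resize(im[150:400,200:440],None,fx=1.6,fy=1.6);b=cv2.resize(sd[215:315,220:320],(400,400),interpolation=cv2.INTER_CUBIC)
cv2.imwrite("pics/w3.png",np.hstack([a,b]));print(bot.observe())
```

```text
{'time_s': 3.85, 'joints': array([ 1.55856934e-02,  4.89931469e-01,  2.02638012e+00, -2.62842479e-05,
        6.25474098e-01, -1.55687869e+00]), 'joint_velocities': array([-0.00179873, -0.00094097, -0.00178409,  0.00108563, -0.00076714,
        0.00023401]), 'effort': array([ 1.40234506e-04, -4.72740197e+01, -1.57972062e+01, -1.17188652e-04,
       -6.72962226e-03,  1.78770892e-05]), 'tool_pos': array([0.48565549, 0.01946633, 0.04544084]), 'eef_rot': array([ 2.65349266e-03, -3.14139875e+00,  2.86379823e-05]), 'wrist_force': array([-0.02029769,  0.1902102 ,  1.25263224]), 'torque': array([-0.01766136,  0.0683953 ,  0.00245063]), 'grip_force': 0.0, 'width': 9.582302665986439e-05}
```

View pics/w3.png

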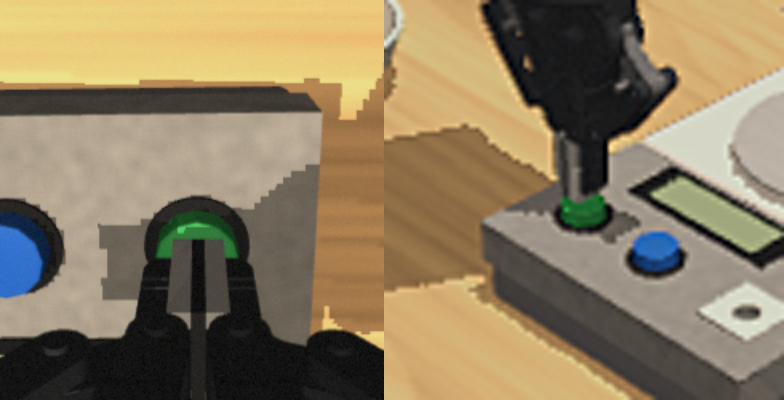

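Now the fingertips are nearly on the key top, so the real tip sits about 20 mm above the reported TCP. I keep lowering.

>>> send_rows(moves=[[-1, [0, 0, 0.002], [0, 0, 0]], [-1, [0, 0, 0], [0, 0, 0]]])

```text
time_s: 4.02
tool_pos: [0.4856, 0.0195, 0.0433]
eef_rot: [0.003, -3.141, -0.0]
wrist_force: [0.1, 0.9, 0.2]
width: 0.0
grip_force: 0.0
```

>>> send_rows(moves=[[-1, [0, 0, 0.002], [0, 0, 0]], [-1, [0, 0, 0], [0, 0, 0]]])

```text
time_s: 4.18
tool_pos: [0.4855, 0.0195, 0.0412]
eef_rot: [0.003, -3.141, 0.0]
wrist_force: [1.0, -0.3, 0.1]
width: -0.0
grip_force: 0.0
```

>>> send_rows(moves=[[-1, [0, 0, 0.002], [0, 0, 0]], [-1, [0, 0, 0], [0, 0, 0]]])

```text
time_s: 4.35
tool_pos: [0.4858, 0.0195, 0.0394]
eef_rot: [-0.003, 3.142, 0.0]
wrist_force: [0.6, 0.2, 2.2]
width: -0.0
grip_force: 1.0
```

>>> send_rows(moves=[[-1, [0, 0, 0.003], [0, 0, 0]], [-1, [0, 0, 0], [0, 0, 0]]])

```text
time_s: 4.52
tool_pos: [0.4859, 0.0195, 0.0363]
eef_rot: [-0.003, 3.141, -0.0]
wrist_force: [-0.1, 0.5, 3.5]
width: -0.0
grip_force: 1.8
```

>>> send_rows(moves=[[-1, [0, 0, 0.002], [0, 0, 0]], [-1, [0, 0, 0], [0, 0, 0]]])

```text
time_s: 4.68
tool_pos: [0.4859, 0.0195, 0.0355]
eef_rot: [-0.003, 3.141, -0.0]
wrist_force: [-4.9, 0.2, 16.1]
width: -0.0002
grip_force: 8.5
```

Full travel and bottoming force (16 N) are confirmed. Releasing, then moving above the burnisher.

>>> send_rows(moves=[[-1, [0, 0, -0.02], [0, 0, 0]], [-1, [0, 0, -0.03], [0, 0, 0]], [-1, [0, 0, -0.04], [0, 0, 0]], [0, [0, 0, -0.04], [0, 0, 0]], [1, [0, 0, -0.04], [0, 0, 0]], [1, [0, -0.04, 0], [0, 0, 0]], [1, [0, -0.04, 0], [0, 0, 0]], [1, [0, -0.04, 0], [0, 0, 0]], [1, [0, -0.04, 0], [0, 0, 0]], [1, [0, -0.04, 0], [0, 0, 0]]])

```text
time_s: 5.52
tool_pos: [0.4857, -0.1822, 0.2046]
eef_rot: [-0.003, 3.141, -0.0]
wrist_force: [1.3, -0.1, -0.1]
width: 0.0833
grip_force: 0.0
```

>>> send_rows(moves=[[1, [0, -0.04, 0], [0, 0, 0]], [1, [0, -0.04, 0], [0, 0, 0]], [1, [0, -0.04, 0], [0, 0, 0]], [1, [0, -0.04, 0], [0, 0, 0]], [1, [0, -0.004, 0], [0, 0, 0]], [1, [0, 0, 0], [0, 0, 0]]])

```text
time_s: 6.02
tool_pos: [0.4858, -0.3468, 0.2039]
eef_rot: [-0.003, -3.141, -0.0]
wrist_force: [-0.3, 0.4, 0.4]
width: 0.0855
grip_force: 0.0
```

Run:
```python
from h import *
np.set_printoptions(precision=4,suppress=True)
m=bot.camera_model("wrist");im=bot.read_camera("wrist");cv2.imwrite("pics/w4.png",im)
s=bot.observe();print(s["time_s"],s["tool_pos"],s["joints"],s["width"]);print(R.from_rotvec(s["eef_rot"]).as_matrix())
c,st=blob(im,(0,140,60),(6,255,255));print(c,st,atz(m,c,.15),atz(m,c,.11))
for q in((.485,-.345,.15),(.485,-.345,.07)):print(proj(m,q))
```

```text
6.0667 [ 0.4857 -0.345   0.2038] [-0.6377  0.3848  1.6983  0.0002  1.0598 -2.2083] 0.08500766092547073
[[-1.      0.0003 -0.0009]
 [ 0.0003  1.      0.001 ]
 [ 0.0009  0.001  -1.    ]]
[326.7455 242.3638] [315 217  25  48 896] [ 0.4773 -0.344   0.15  ] [ 0.4901 -0.3437  0.11  ]
[325.2012 253.7914]
[324.7617 222.232 ]
```

View pics/w4.png

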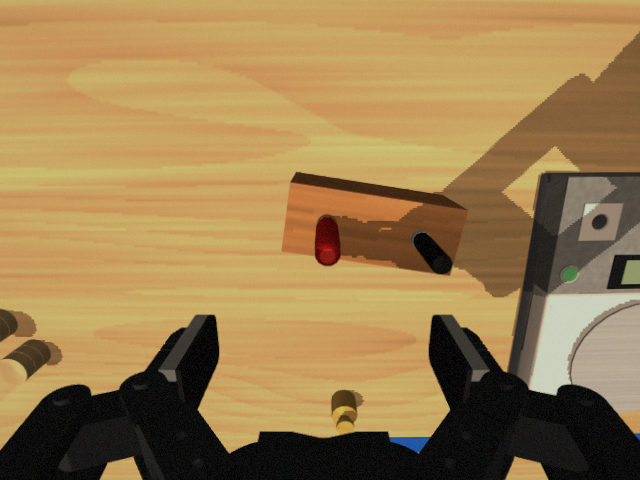

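The red handle spans rows 217–265 with its top near (327,255), about midway between the fingers (columns 217 and 430); the bodkin stands at (432,253). Narrowing the opening and descending.

>>> send_rows(moves=[[0.2, [0, 0.001, 0], [0, 0, 0]], [0.2, [0, 0, 0], [0, 0, 0]], [0.2, [0, 0, 0.03], [0, 0, 0]], [0.2, [0, 0, 0.03], [0, 0, 0]], [0.2, [0, 0, 0.03], [0, 0, 0]], [0.2, [0, 0, 0.02], [0, 0, 0]], [0.2, [0, 0, 0.01], [0, 0, 0]], [0.2, [0, 0, 0], [0, 0, 0]]])

```text
time_s: 6.73
tool_pos: [0.4853, -0.3414, 0.0825]
eef_rot: [0.005, -3.138, -0.004]
wrist_force: [0.7, -0.1, 0.5]
width: 0.0514
grip_force: 0.0
```

>>> send_rows(moves=[[-1, [0, 0, 0], [0, 0, 0]], [-1, [0, 0, 0], [0, 0, 0]], [-1, [0, 0, 0], [0, 0, 0]], [-1, [0, 0, 0], [0, 0, 0]], [-1, [0, 0, 0], [0, 0, 0]], [-1, [0, 0, 0], [0, 0, 0]]])

```text
time_s: 7.23
tool_pos: [0.4875, -0.3441, 0.0863]
eef_rot: [-0.002, 3.139, -0.002]
wrist_force: [-0.1, 2.2, 7.7]
width: 0.0164
grip_force: 58.3
```

Run:
```python
from h import *
im=bot.read_camera("wrist");sd=bot.read_camera("side")
a=cv2.resize(im[120:420,180:480],(400,400));b=cv2.resize(sd[220:420,310:510],(400,400),interpolation=cv2.INTER_CUBIC)
cv2.imwrite("pics/w5.png",np.hstack([a,b]))
```

```text
(no output)
```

View pics/w5.png

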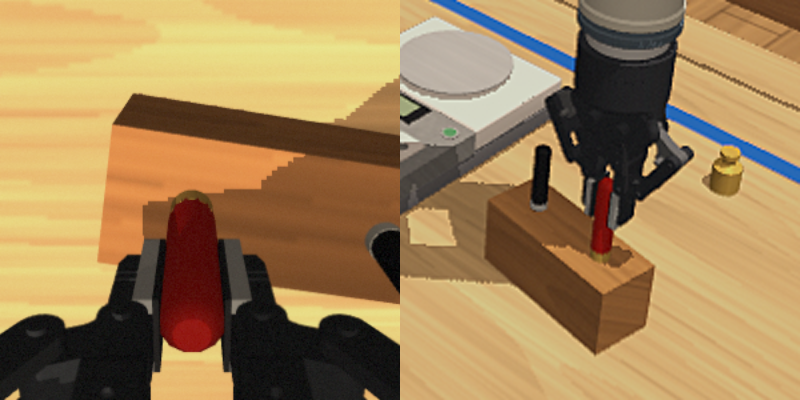

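The burnisher is gripped between the pads (wrist crop at (192,250)), upright, with the block and bodkin undisturbed. Lifting clear of the bodkin's height and traversing to the boss.

>>> send_rows(moves=[[-1, [0, 0, -0.01], [0, 0, 0]], [-1, [0, 0, -0.02], [0, 0, 0]], [-1, [0, 0, -0.03], [0, 0, 0]], [-1, [0, 0, -0.03], [0, 0, 0]], [-1, [0, 0, -0.03], [0, 0, 0]], [-1, [0, 0, -0.03], [0, 0, 0]], [-1, [0, 0, -0.015], [0, 0, 0]], [-1, [0, 0.02, 0], [0, 0, 0]], [-1, [0, 0.03, 0], [0, 0, 0]], [-1, [0, 0.03, 0], [0, 0, 0]]])

```text
time_s: 8.17
tool_pos: [0.486, -0.2633, 0.2508]
eef_rot: [0.0, 3.14, -0.001]
wrist_force: [0.8, 0.0, -0.5]
width: 0.017
grip_force: 58.8
```

>>> send_rows(moves=[[-1, [0, 0.03, 0], [0, 0, 0]], [-1, [0, 0.03, 0], [0, 0, 0]], [-1, [0, 0.03, 0], [0, 0, 0]], [-1, [0, 0.03, 0], [0, 0, 0]], [-1, [0, 0.02, 0], [0, 0, 0]], [-1, [0, 0.02, 0.03], [0, 0, 0]], [-1, [0, 0, 0.03], [0, 0, 0]], [-1, [0, 0, 0.02], [0, 0, 0]], [-1, [0, 0, 0], [0, 0, 0]], [-1, [0, 0, 0], [0, 0, 0]]])

```text
time_s: 9.0
tool_pos: [0.4855, -0.1035, 0.1697]
eef_rot: [0.003, -3.14, -0.0]
wrist_force: [0.2, 0.3, -0.6]
width: 0.0163
grip_force: 58.8
```

Run:
```python
from h import *
np.set_printoptions(precision=4,suppress=True)
m=bot.camera_model("wrist");im=bot.read_camera("wrist");sd=bot.read_camera("side");tp=bot.read_camera("top")
cv2.imwrite("pics/w6.png",im);cv2.imwrite("pics/s6.png",sd);cv2.imwrite("pics/t6.png",tp)
a=cv2.resize(im[100:400,180:480],(600,600));b=cv2.resize(sd[195:315,270:310],(200,600),interpolation=cv2.INTER_CUBIC)
cv2.imwrite("pics/w7.png",np.hstack([a,b]))
s=bot.observe();p=s["tool_pos"];print(s["time_s"],p,s["wrist_force"],s["width"]);print(R.from_rotvec(s["eef_rot"]).as_matrix())
ms=bot.camera_model("side")
for q in((.488,-.1025,.057),p+[-.0015,0,-.016],p+[-.0015,0,-.076]):print(q,proj(m,q),proj(ms,q))
```

```text
9.15 [ 0.4871 -0.1041  0.1713] [ 0.0879 -0.2809 -0.1806] 0.0163906263344623
[[-1.     -0.0012  0.0029]
 [-0.0012  1.     -0.0007]
 [-0.0029 -0.0007 -1.    ]]
(0.488, -0.1025, 0.057) [323.8003 233.2325] [311.1347 292.5734]
[ 0.4856 -0.1041  0.1553] [321.0345 280.0131] [311.1665 250.7446]
[ 0.4856 -0.1041  0.0953] [321.5465 245.4022] [310.9681 277.2545]
```

View pics/w7.png

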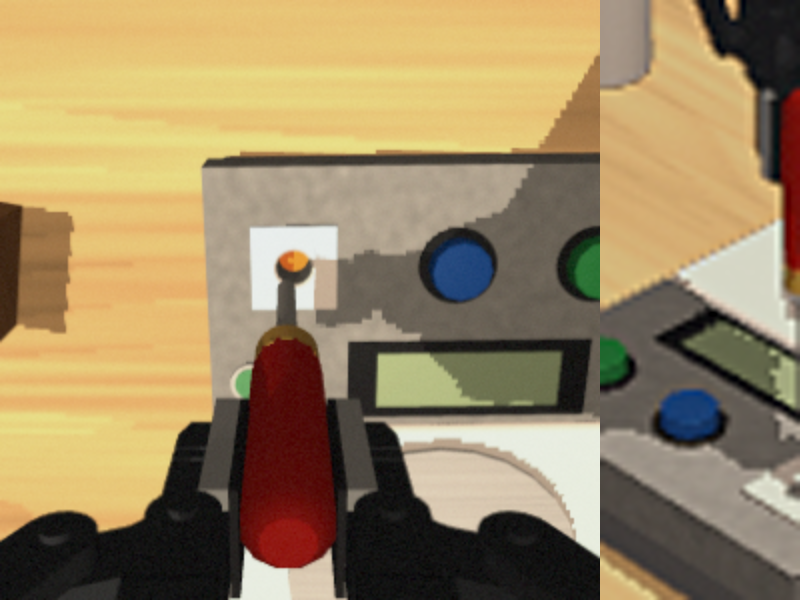

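The wrist crop shows the opening at (294,267), i.e. pixel (327,233.5), and the rod coming up to it from (287,325), slightly left. I zoom in on the tip, using the pictures already taken.

Run:
```python
import cv2,numpy as np
w=cv2.imread("pics/w6.png");s=cv2.imread("pics/s6.png")
I=cv2.INTER_NEAREST
a=cv2.resize(w[205:275,300:350],(400,560),interpolation=I)
b=cv2.resize(s[235:305,286:336],(400,560),interpolation=I)
cv2.imwrite("pics/z.png",np.hstack([a,b]))
```

```text
(no output)
```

View pics/z.png

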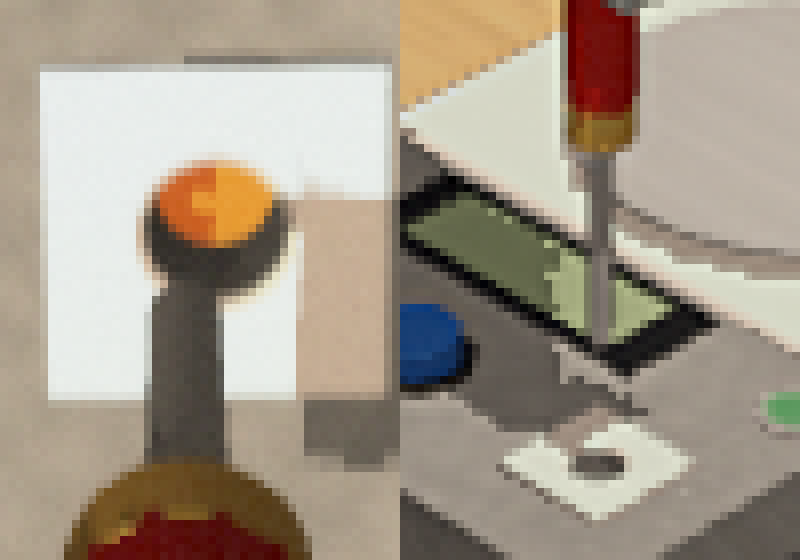

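Zoom: in the wrist view the opening is at px (327.1,233.5) and the rod tip at (323.4,241). In the side view the tip is at (311.1,278) and the hole at (311,293).

Run:
```python
from h import *
np.set_printoptions(precision=4,suppress=True)
m,ms=bot.camera_model("wrist"),bot.camera_model("side")
print("hole",atz(m,(327.1,233.5),.057),atz(ms,(311,293),.057))
for z in(.09,.093,.096,.1):print("tip",z,atz(m,(323.4,241),z),atz(ms,(311.1,277.7),z))
print(bot.observe()["tool_pos"])
```

```text
hole [ 0.4909 -0.1006  0.057 ] [ 0.4868 -0.1033  0.057 ]
tip 0.09 [ 0.4867 -0.1036  0.09  ] [ 0.4901 -0.0999  0.09  ]
tip 0.093 [ 0.4857 -0.1036  0.093 ] [ 0.4871 -0.103   0.093 ]
tip 0.096 [ 0.4848 -0.1036  0.096 ] [ 0.4841 -0.1061  0.096 ]
tip 0.1 [ 0.4835 -0.1036  0.1   ] [ 0.48   -0.1102  0.1   ]
[ 0.4871 -0.1041  0.1713]
```

>>> send_rows(moves=[[-1, [-0.004, 0.003, 0], [0, 0, 0]], [-1, [0, 0, 0.015], [0, 0, 0]], [-1, [0, 0, 0.015], [0, 0, 0]], [-1, [0, 0, 0], [0, 0, 0]], [-1, [0, 0, 0], [0, 0, 0]]])

```text
time_s: 9.57
tool_pos: [0.4901, -0.1005, 0.1399]
eef_rot: [0.002, -3.141, -0.0]
wrist_force: [-0.1, -0.3, -0.0]
width: 0.0169
grip_force: 58.8
```

Run:
```python
from h import *
print(bot.observe()["tool_pos"])
w=bot.read_camera("wrist");s=bot.read_camera("side");t=bot.read_camera("top")
I=cv2.INTER_NEAREST
a=cv2.resize(w[190:260,300:350],(400,560),interpolation=I)
b=cv2.resize(s[250:320,286:336],(400,560),interpolation=I)
cv2.imwrite("pics/z2.png",np.hstack([a,b]))
```

```text
[ 0.49006223 -0.10053844  0.13986385]
```

View pics/z2.png

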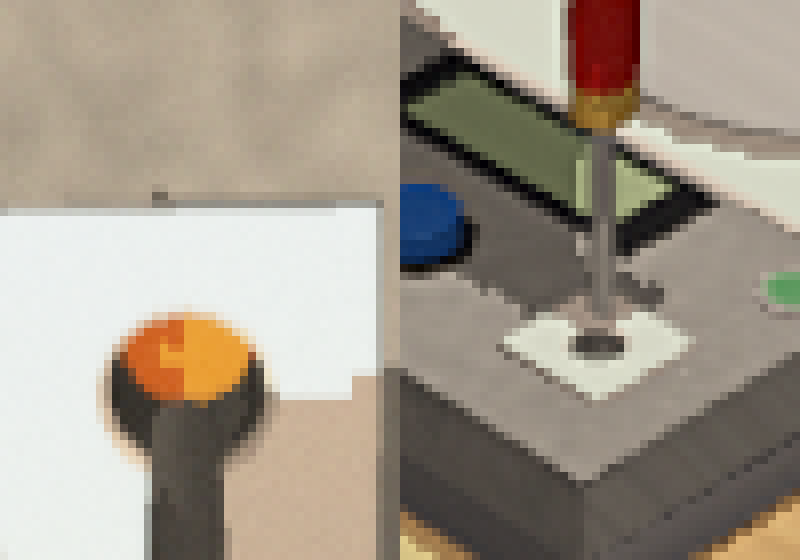

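The rod is centred on the hole in the wrist view (column 187 for both). In the side view it is within about 1 mm (605 against 598). Inserting.

>>> send_rows(moves=[[-1, [0, 0, 0.005], [0, 0, 0]], [-1, [0, 0, 0.005], [0, 0, 0]], [-1, [0, 0, 0], [0, 0, 0]]])

```text
time_s: 9.97
tool_pos: [0.4894, -0.1004, 0.1288]
eef_rot: [0.003, -3.141, -0.0]
wrist_force: [0.2, 0.5, -0.1]
width: 0.0166
grip_force: 58.8
```

>>> send_rows(moves=[[-1, [0, 0, 0.005], [0, 0, 0]], [-1, [0, 0, 0.004], [0, 0, 0]], [-1, [0, 0, 0], [0, 0, 0]]])

```text
time_s: 10.22
tool_pos: [0.4893, -0.1004, 0.1196]
eef_rot: [0.003, -3.14, -0.001]
wrist_force: [0.9, -0.2, -0.7]
width: 0.0163
grip_force: 58.8
```

>>> send_rows(moves=[[-1, [0, 0, 0.004], [0, 0, 0]], [-1, [0, 0, 0], [0, 0, 0]]])

```text
time_s: 10.38
tool_pos: [0.4896, -0.1005, 0.1159]
eef_rot: [0.003, -3.141, -0.0]
wrist_force: [-0.3, 0.2, 0.5]
width: 0.0162
grip_force: 58.8
```

The tip is inside the opening with no contact yet. I press on in small steps.

>>> send_rows(moves=[[-1, [0, 0, 0.002], [0, 0, 0]], [-1, [0, 0, 0], [0, 0, 0]]])

```text
time_s: 10.55
tool_pos: [0.49, -0.1005, 0.1144]
eef_rot: [0.003, -3.142, -0.0]
wrist_force: [-0.0, -0.5, 1.2]
width: 0.0164
grip_force: 59.0
```

>>> send_rows(moves=[[-1, [0, 0, 0.002], [0, 0, 0]], [-1, [0, 0, 0], [0, 0, 0]]])

```text
time_s: 10.72
tool_pos: [0.49, -0.1005, 0.1125]
eef_rot: [-0.003, 3.141, -0.0]
wrist_force: [0.4, 0.3, 1.5]
width: 0.0164
grip_force: 59.0
```

>>> send_rows(moves=[[-1, [0, 0, 0.0015], [0, 0, 0]], [-1, [0, 0, 0], [0, 0, 0]]])

```text
time_s: 10.88
tool_pos: [0.49, -0.1005, 0.111]
eef_rot: [-0.003, 3.141, -0.0]
wrist_force: [0.4, 0.4, 1.5]
width: 0.017
grip_force: 59.1
```

>>> send_rows(moves=[[-1, [0, 0, 0.0015], [0, 0, 0]], [-1, [0, 0, 0], [0, 0, 0]]])

```text
time_s: 11.05
tool_pos: [0.4906, -0.1007, 0.1103]
eef_rot: [-0.003, 3.14, -0.0]
wrist_force: [-1.9, 0.4, 10.7]
width: 0.0164
grip_force: 60.1
```

>>> send_rows(moves=[[-1, [0, 0, 0.001], [0, 0, 0]], [-1, [0, 0, 0], [0, 0, 0]]])

```text
time_s: 11.22
tool_pos: [0.491, -0.1007, 0.11]
eef_rot: [-0.003, 3.14, -0.001]
wrist_force: [-2.3, 2.2, 17.0]
width: 0.0166
grip_force: 60.8
```

The force rose sharply after about 4 mm of spring travel, so the key is bottomed. Holding.

>>> send_rows(moves=[[-1, [0, 0, 0], [0, 0, 0]], [-1, [0, 0, 0], [0, 0, 0]], [-1, [0, 0, 0], [0, 0, 0]], [-1, [0, 0, 0], [0, 0, 0]], [-1, [0, 0, 0], [0, 0, 0]], [-1, [0, 0, 0], [0, 0, 0]]])

```text
time_s: 11.72
tool_pos: [0.4909, -0.1007, 0.11]
eef_rot: [-0.003, 3.14, -0.001]
wrist_force: [-3.1, 0.8, 15.6]
width: 0.0164
grip_force: 60.8
```

```bash
python3 -c "
from bench import bot
s=bot.observe();print(s['wrist_force'],s['grip_force'],s['tool_pos'])
if s['wrist_force'][2]>8: print(bot.job_done())"
```

```text
[-3.08816278  0.83363025 15.60777089] 60.75087547302246 [ 0.49094104 -0.10070083  0.11001779]
the job is handed in; nothing more can be done
None
```

I pressed and released the power key, and the gripped burnisher is holding the calibration key down with about 15 N; I handed the job in at about 12 s, and no verdict came back.

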